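Load the vial tray into the autosampler

TASK

Load the blue vial tray into the white autosampler: clear the marker pen off its loading deck and lay it on the free bench, swing the red-knobbed catch out of the lane, set the tray on the loading deck with its orange tab toward the open end, and slide it in under the overhanging nose until it is fully home against the stop. Then swing the catch fully shut across the lane behind the tray and let go. Keep the tray level with its vials standing in it, do not drop or ram it, and leave the other things on the bench where they are.

Things in the scene. Friction and masses are not known exactly. Their poses are not given: they have to be found in the camera images.
- autosampler: White instrument, fixed. Origin on the bench under the home place of the tray's centre; +x into the instrument, -x to its open end, y across the lane. Aluminium deck, top 8 mm above the bench, 132 mm wide, from x = -185 to a solid stop at x = +70 mm. On the nose from x = +38 stands a needle drive 148 mm high; behind the stop the body is 152 mm wide, 220 mm high.
- slot_mouth (a point): Lane centre at the nose's front edge, on the deck (x = -22 mm in the autosampler's frame). From here to the stop the nose (136 mm wide) overhangs: underside 66, top 100 mm above the bench. Under it a slot 75 mm wide between solid cheeks. Steel lead-in plates 26 mm above the bench flare without a step from the mouth outward to 102 mm apart, 30 mm out.
- tray: Loose blue tray, 0.22 to 0.39 kg: block 140 (x) by 70 (y) by 20 mm, origin at the centre of its underside, balanced there. 9 pockets at x = -29, 29, 51, y = -22, 0, 22 mm; vials reach 36 mm up. Two upright fins on the centreline (see points). Home: on the deck, origin and axes over the autosampler's, +x end at the stop, carrying grip out of reach under the nose, tab outside it.
- tray_grip (a point): Top centre of the tray's aluminium carrying grip, a fin at x = 0: 30 mm long in x, 10 mm thick in y, from 20 to 52 mm above the tray's underside; axes as the tray's; pinch across y.
- tray_tab (a point): Top centre of the tray's orange pull tab, a fin at x = -55 mm: 20 mm long in x, 10 mm thick in y, from 20 to 52 mm above the tray's underside; axes as the tray's; pinch across y. Too far from the balance point to lift by.
- catch (a joint): Flat steel swing arm on an upright pivot left of the lane: 0 = shut, straight across the lane 2 mm in front of the home tray; grows to 1.9 rad as it swings clockwise (from above) toward the open end. From 1.5 rad the lane is clear for the tray. Light friction (0.03 N m), stays where left. Arm 60 mm long, 8 mm wide, top 27 mm above the bench.
- catch_hinge (a point): On the catch's pivot axis, 27 mm above the bench, at x = -80, y = +52 mm in the autosampler's frame.
- catch_knob (a point): Top centre of the catch's upright round red knob, 12 mm in diameter, free from 27 to 58 mm above the bench. It swings on a circle of 47 mm radius about the pivot; with the catch shut it is at x = -88, y = +6 mm in the autosampler's frame.
- vial_a: Vial with blue cap, 12 mm in diameter, 32 mm high, loose in a pocket of the tray; origin at the centre of its foot (4 mm above the tray's underside).
- vial_b: Vial with blue cap, 12 mm in diameter, 32 mm high, loose in a pocket of the tray; origin at the centre of its foot (4 mm above the tray's underside).
- vial_c: Vial with blue cap, 12 mm in diameter, 32 mm high, loose in a pocket of the tray; origin at the centre of its foot (4 mm above the tray's underside).
- vial_d: Vial with blue cap, 12 mm in diameter, 32 mm high, loose in a pocket of the tray; origin at the centre of its foot (4 mm above the tray's underside).
- filter: Yellow syringe filter disc lying flat with its white nozzle up, 29 mm across, 22 mm high, bystander; origin at the centre of its underside.
- film_roll: Roll of sealing film standing on end, 36 mm across, 104 mm high, bystander; origin at its foot.
- cap_jar: Clear jar with screw caps in it, 78 mm across, 107 mm high, bystander; origin at its foot.
- beaker: Small glass beaker, 67 by 78 mm, 83 mm high, bystander; origin at its foot.
- tape_roll: Roll of paper tape lying flat, 72 mm across, 18 mm high, bystander; origin at the centre of its underside.
- marker: White marker pen with black cap, left lying across the loading deck; 135 mm long (its y axis), 17 mm wide, 16 mm high, 15 g; origin at the middle of its underside. It may roll a little when let go.
- marker_mid (a point): Middle of the marker pen's thickness and length, 8 mm above what it lies on; y along the pen.
- tweezers: Steel tweezers lying on the bench, 130 mm long in y, 8 mm high, bystander; origin at the middle of the underside.

How it is judged:
By the outcome, as a careful person would: the job done as asked, in the order asked, and still so for the second after the job is handed in, with the robot touching nothing.
It also fails if it takes over 72 s, if anything falls off the work surface, if the arm or the gripper's body presses on something with over 40 N, if the wrist force passes 120 N, or if a joint passes its speed limit or range.

ROBOT

A 6-joint arm with a two-finger parallel gripper is mounted at the origin on a cart in front of the work surface, level with it; the furniture and walls round the work are solid. World frame = base frame: x ahead of the robot, y to its left, z up, the work surface at z = 0. Lengths are in mm, angles in degrees, forces in N, time in s.
With the tool pointing down it reaches from about 350 to 850 mm from the base axis. Payload 8.1 kg.
Tool frame: the origin (TCP) lies at the centre of the arm's flange, where the gripper is bolted on; the fingertips stand 173 mm ahead of it and the grasp point (between the pads) lies 155 mm ahead of it; z points along the fingers, y is the line along which they close (so a half turn about z gives the same grasp; the last joint's range is limited). The gripper opens to 85 mm and grips with 20 to 120 N. Pads are 22 mm wide; open, the fingers measure 114 mm over their backs; the gripper's body (76 mm by 85 mm) begins 54 mm behind the grasp point. The pads swing forward as they close: fully open they stand 13 mm farther back than shut.
Start: joints at [69.706, 7.471, 85.268, -0, 87.261, -4.893], TCP at [159.323, 578.466, 404.692] pointing down, gripper open.
Joint ranges: [-169.43, 169.43], [-51.17, 129.36], [1.28, 143.12], [-76.62, 256.62], [0, 156.53], [-152.29, 152.29]. Speed limits (degrees/s): [136.94, 136.94, 159.86, 180, 180, 180].

INTERFACE

Orientations are given as [roll, pitch, yaw] about the fixed x, y, z axes, in that order (R = Rz(yaw) Ry(pitch) Rx(roll)).
In Python, from bench import * gives the robot as it stands.
- The arm moves only by the shell command python3 -m jog 'ROWS' [FORCE]. ROWS is text: rows parted by semicolons, each of 7 numbers parted by spaces: the shift along the tool's x, y, z scaled (see below), then the turn, a rotation vector about the tool's x, y, z scaled (see below), then the closure, from -1 (fully open) to 1 (shut). In form: tx ty tz wx wy wz hand; .... A call has 1 to 5 rows; each row shifts and turns the commanded pose from where the row before left it, along the tool's axes as they then stand; what a row does not reach is not made up. The controller multiplies each number of a shift by 0.1 m and each number of a turn by 60 degrees. A row lasts 1/8 s, in which the tool goes at most 62.5 mm and 10.7 degrees, less where a joint would pass 70% of its speed; a pose out of reach is approached as far as the arm can. A call with a number of a shift or a turn outside -1 to 1 is refused whole. A call with a gripper value outside its range is refused whole. The fingers move at their own pace and stop on an object; FORCE is the grip in N (left out, the last holds). Time passes only in rows, so rows that do not move let the fingers close. It gives the time, the measured TCP pose, the force, the opening and the grip force at its end, in the units of the state.
- sense(): the state, without advancing time (a new reading comes with each control period).
- snapshot(name): name is "side" or "top"; returns a dict with "img" (420x560x3 uint8, red, green, blue), "fx", "fy", "cx", "cy" (pixels), "extrinsics" (4x4, takes a point from camera to world coordinates). Camera axes: x right, y down, z forward; pixel columns grow to the right and rows downward; lengths in mm; the calibration is good to about 2 mm. A picture is of the moment at which its call begins. There is no depth.
- hand_in(): hands the job in; it is judged then, once.
The state is a dict: "time": time; "joint_pos": joint angles; "qd": joint speeds; "joint_efforts": joint torques, N m; "tool_pos": TCP position; "tcp_rot": TCP orientation; "ft_force": force on the tool from outside, world axes, zero at the start; "wrist_torque": the same for the moment, N m; "finger_gap": finger opening in mm; "grip_force": force on a finger pad.
Only numpy, scipy, OpenCV 4.12 (cv2) and the standard library are available. Lean on these libraries where they do the work, as an engineer would, in place of code of your own. Each camera call takes 0.05 s, during which the arm holds its last target. There are 200 camera calls.

## Working session

There is one attempt and no reset: what is moved stays moved. The work goes in short steps, Python scripts to look and compute and a shell command to move; the robot and the scene stay as the last step left them, time stands still between calls to the robot, and variables do not carry over. Pictures are saved under pics/ and viewed, at most 10 in all, crops included, and the job is handed in when it is done.

```bash
ls; mkdir -p pics
python3 - <<'E'
from bench import *
import cv2
s=sense();print({k:s[k] for k in ("time","tool_pos","tcp_rot","ft_force","finger_gap")})
for n in("side","top"):
    d=snapshot(n);cv2.imwrite(f"pics/{n}0.png",cv2.resize(d["img"][:,:,::-1],(784,588)));print(n,d["fx"],d["fy"],d["cx"],d["cy"],d["extrinsics"])
    import numpy as np;np.savez(f"{n}0.npz",**d)
E
```

```text
pics
{'time': 0.0, 'tool_pos': array([159.23074387, 578.23128407, 403.61366249]), 'tcp_rot': array([-1.79889699e+02, -9.39486216e-03,  1.64599413e+02]), 'ft_force': array([-0.3694112 ,  0.04440858,  0.56972571]), 'finger_gap': 85.60812916033848}
side 386.58403531266725 386.58403531266725 278.4358069338776 213.8466656920265 [[ 9.93083467e-01  7.84045112e-02 -8.73954262e-02  6.42915951e+02]
 [ 1.16278358e-01 -7.59888426e-01  6.39569326e-01 -4.68006371e+02]
 [-1.62656525e-02 -6.45307920e-01 -7.63749381e-01  7.28223254e+02]
 [ 0.00000000e+00  0.00000000e+00  0.00000000e+00  1.00000000e+00]]
top 419.702747817946 419.702747817946 284.23817466919166 209.48140118581773 [[ 8.07785986e-03 -9.96994673e-01  7.70478458e-02  4.85028168e+02]
 [-9.99905103e-01 -7.19347940e-03  1.17489679e-02  6.13632975e+01]
 [-1.11594163e-02 -7.71354407e-02 -9.96958169e-01  1.19691284e+03]
 [ 0.00000000e+00  0.00000000e+00  0.00000000e+00  1.00000000e+00]]
```

View pics/top0.png

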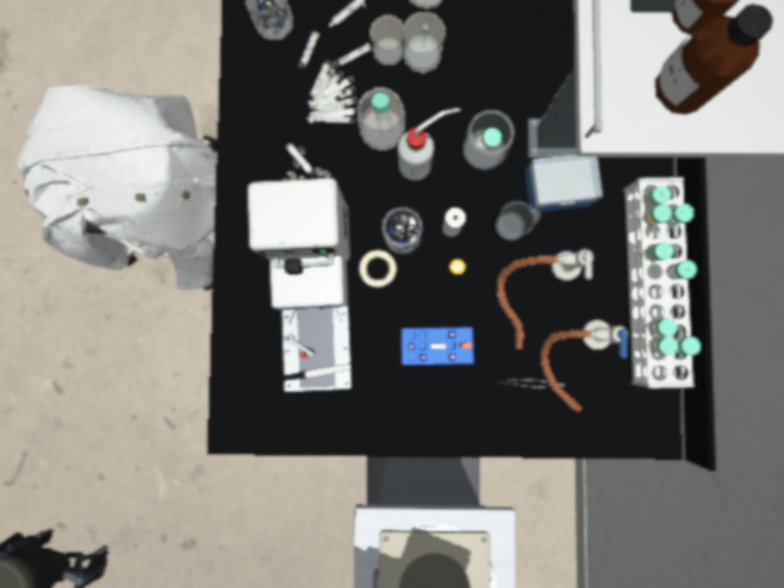

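View pics/side0.png

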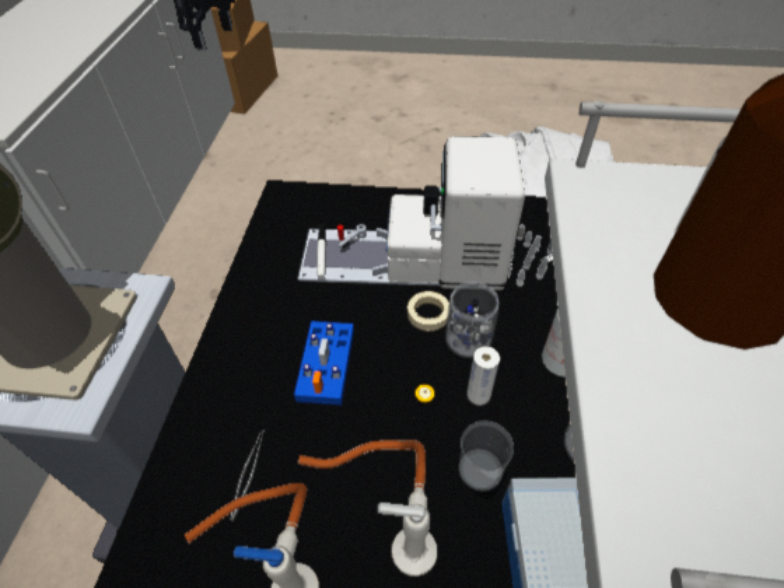

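The top view shows the autosampler opening toward the robot (deck at about (283–350, 307–390)), with the pen across it near row 372 and the red knob at (303, 354). The tray is at (437, 346) with its tab on the right, toward world -y. The side view agrees. Next I'll measure with masks and one close-up.

```bash
cat > h.py <<'E'
import numpy as np, cv2
def ray(d,u,v):
    E=d["extrinsics"];r=E[:3,:3]@np.array([(u-d["cx"])/d["fx"],(v-d["cy"])/d["fy"],1.]);return E[:3,3],r
def onz(d,u,v,z):
    o,r=ray(d,u,v);return o+r*(z-o[2])/r[2]
def two(d1,p1,d2,p2):
    o1,a=ray(d1,*p1);o2,b=ray(d2,*p2);s=np.linalg.lstsq(np.c_[a,-b],o2-o1,rcond=None)[0]
    q1=o1+a*s[0];q2=o2+b*s[1];return (q1+q2)/2,np.linalg.norm(q1-q2)
def proj(d,p):
    E=d["extrinsics"];c=E[:3,:3].T@(np.asarray(p,float)-E[:3,3]);return d["fx"]*c[0]/c[2]+d["cx"],d["fy"]*c[1]/c[2]+d["cy"]
def hsv(d): return cv2.cvtColor(np.ascontiguousarray(d["img"]),cv2.COLOR_RGB2HSV)
def blobs(m,amin=6):
    n,l,s,c=cv2.connectedComponentsWithStats(m.astype(np.uint8));return [(int(s[i,4]),c[i].round(2),s[i,:4]) for i in range(1,n) if s[i,4]>=amin],l
E
python3 - <<'E'
from h import *
np.set_printoptions(precision=1,suppress=True)
T=dict(np.load("top0.npz"));S=dict(np.load("side0.npz"))
for n,d in(("top",T),("side",S)):
    h=hsv(d);H,s,v=h[...,0],h[...,1],h[...,2]
    print(n,"blue",[b for b in blobs((H>100)&(H<125)&(s>120)&(v>60),150)[0]])
    print(n,"red",blobs(((H<4)|(H>175))&(s>150)&(v>70),4)[0])
    print(n,"orange",blobs((H>=4)&(H<16)&(s>190)&(v>140),6)[0])
h=hsv(T);m=(h[...,0]>100)&(h[...,0]<125)&(h[...,1]>120)&(h[...,2]>60)
m[:, :270]=0;m[:,350:]=0;m[:225]=0;m[270:]=0
c=max(cv2.findContours(m.astype(np.uint8),0,1)[0],key=cv2.contourArea)
r=cv2.minAreaRect(c);print(r)
b=cv2.boxPoints(r);P=np.array([onz(T,u,v,20) for u,v in b]);print(P,P.mean(0),np.linalg.norm(P-np.roll(P,1,0),axis=1))
a=T["img"][120:290,165:265];a=cv2.resize(a,None,fx=3.5,fy=3.5,interpolation=3)[:595]
q=S["img"][90:215,205:380];q=cv2.resize(q,(440,314),interpolation=3)
o=np.zeros((600,800,3),np.uint8);o[:595,:350]=a;o[:314,355:795]=q
cv2.imwrite("pics/crop.png",o[:,:,::-1])
E
```

```text
top blue [(1334, array([310.9, 246.7]), array([286, 233,  53,  29], dtype=int32))]
top red [(102, array([296.6,  98.7]), array([292,  91,  11,  15], dtype=int32)), (4, array([216. , 253.2]), array([215, 253,   3,   2], dtype=int32))]
top orange []
side blue [(1672, array([231.9, 258.9]), array([210, 229,  43,  60], dtype=int32)), (329, array([364.8, 387.3]), array([359, 351,  14,  69], dtype=int32)), (325, array([184.7, 395.9]), array([167, 390,  35,  15], dtype=int32))]
side red [(33, array([242.8, 164.6]), array([241, 160,   4,  11], dtype=int32))]
side orange [(28, array([226. , 270.5]), array([224, 266,   5,  10], dtype=int32)), (275, array([249.7, 323.7]), array([214, 315,  72,  18], dtype=int32)), (55, array([300. , 336.8]), array([298, 328,   5,  16], dtype=int32)), (294, array([165.7, 363.3]), array([133, 348,  71,  37], dtype=int32)), (54, array([210.3, 364.9]), array([207, 357,   7,  15], dtype=int32))]
((312.0, 247.0), (28.0, 52.0), 90.0)
[[510.   69.8  20. ]
 [511.1 -75.7  20. ]
 [433.3 -75.5  20. ]
 [432.1  69.2  20. ]] [471.6  -3.1  20. ] [ 77.9 145.4  77.8 144.7]
```

View pics/crop.png

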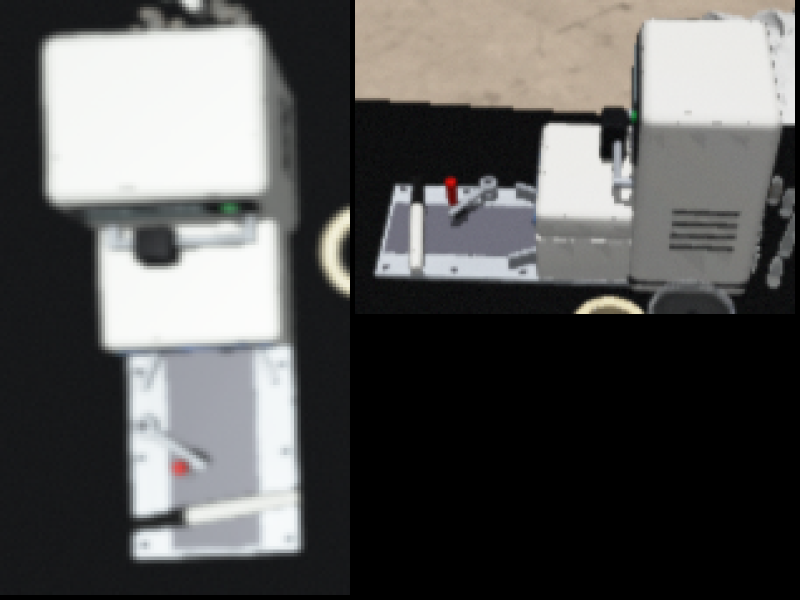

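The crop shows the deck's front corners at (133,558) and (300,551) and the nose's front edge at row 347. The catch arm runs from (148,425) to (208,463), and the pen from (133,520) to (300,495). Now I'll fit the instrument frame, catch and pen.

Run:
```python
from h import *
np.set_printoptions(precision=1,suppress=True)
T=dict(np.load("top0.npz"));S=dict(np.load("side0.npz"))
g=cv2.cvtColor(T["img"],cv2.COLOR_RGB2GRAY).astype(float)
def edge(a,i0,sgn):  # subpixel: strongest step
    k=np.diff(a)*sgn;j=int(np.argmax(k));w=np.clip(k[max(j-2,0):j+3],0,None);return i0+max(j-2,0)+(w*np.arange(len(w))).sum()/w.sum()+.5
L=[(edge(g[v,190:212],190,1),v) for v in range(230,276) if not 262<v<272]
R=[(edge(g[v,240:262],240,-1),v) for v in range(228,257)]
F=[(u,edge(g[268:290,u],268,-1)) for u in range(207,247)]
N=[(u,edge(g[208:232,u],208,-1)) for u in range(200,240)]
def line(P,z):
    Q=np.array([onz(T,u,v,z)[:2] for u,v in P]);vx,vy,x,y=cv2.fitLine(Q.astype(np.float32),cv2.DIST_HUBER,0,.01,.01).ravel();res=np.abs((Q-[x,y])@[-vy,vx]);return np.array([x,y]),np.array([vx,vy]),res.mean()
for n,P,z in(("L",L,8),("R",R,8),("F",F,8),("N",N,100)):
    p,d,r=line(P,z);print(n,p,"ang %.2f res %.2f"%(np.degrees(np.arctan2(d[1],d[0])),r))
lp,ld,_=line(L,8);rp,rd,_=line(R,8);fp,fd,_=line(F,8)
ld=ld*np.sign(ld[0]);rd=rd*np.sign(rd[0]);fd=fd*np.sign(fd[1])
yaw=np.mean([np.arctan2(ld[1],ld[0]),np.arctan2(rd[1],rd[0]),np.arctan2(-fd[0],fd[1])])
ex=np.array([np.cos(yaw),np.sin(yaw)]);ey=np.array([-ex[1],ex[0]])
print("width",(lp-rp)@ey)
mid=(lp@ey+rp@ey)/2; O=ex*(fp@ex+185)+ey*mid  # approximations for small angles
print("yaw",np.degrees(yaw),"O",O)
p,d,_=line(N,100);print("nose x in frame",(p-O)@ex)
# knob
t=(216,253.2);hs=hsv(S);print("knob2",two(T,(216.3,253.2),S,(242.6,161)))
k=two(T,(216.3,253.2),S,(242.6,161))[0][:2]; k58=onz(T,216.2,253.3,56)[:2];print(k58)
for kk in(k,k58):
    q=kk-O;q=np.array([q@ex,q@ey]);w=q-[-80,52];print("knob frame",q,"r",np.hypot(*w),"theta",np.arctan2(-w[0],-w[1])-np.arctan2(8,46))
# tab/grip
h=hsv(T);sub=(h[...,0]>=3)&(h[...,0]<18)&(h[...,1]>110);print(blobs(sub[235:260,320:345],3)[0])
w=(h[...,1]<70)&(h[...,2]>140);print(blobs(w[235:260,295:330],3)[0])
hs=hsv(S);w=(hs[...,1]<70)&(hs[...,2]>100);print(blobs(w[235:265,220:245],3)[0])
print("tab on 52",onz(T,334,247,52))
# pen in top: bright
w=g>195;print(np.array([[u,edge(g[255:275,u],255,1)] for u in range(222,244,4)]))
for a,b in(((203,268.6),(250.5,261.5)),):print("pen",onz(T,*a,16),onz(T,*b,16))
```

```text
L [464.4 307.9] ang 3.10 res 0.41
R [485.7 173.8] ang 3.24 res 0.17
F [381.5 233. ] ang -86.54 res 0.36
N [546.8 242.3] ang -86.69 res 0.30
width 135.03706
yaw 3.2684462 O [566. 246.]
nose x in frame -19.37428
knob2 (array([453.9, 257.3,  60.7]), np.float64(1.461713834067488))
[452.8 258.2]
knob frame [-111.3   17.7] r 46.45649890978483 theta 0.5673891244686012
knob frame [-112.4   18.6] r 46.49001958538076 theta 0.5979146913370581
[(14, array([12.4, 11.3]), array([10, 10,  6,  3], dtype=int32))]
[(4, array([27.5,  3.5]), array([27,  3,  2,  2], dtype=int32)), (39, array([17.4, 11.6]), array([12, 10, 11,  4], dtype=int32)), (4, array([ 7. , 19.8]), array([ 6, 19,  3,  2], dtype=int32)), (6, array([28. , 19.5]), array([27, 19,  3,  2], dtype=int32))]
[(12, array([15.5,  2. ]), array([14,  1,  4,  3], dtype=int32)), (5, array([3.4, 4.8]), array([3, 4, 2, 3], dtype=int32)), (72, array([10.3, 15. ]), array([ 8,  7,  6, 18], dtype=int32)), (9, array([4.6, 9.1]), array([3, 8, 4, 3], dtype=int32)), (6, array([18.8, 27.8]), array([18, 27,  3,  3], dtype=int32))]
tab on 52 [472.4 -61.   52. ]
[[222.  264.3]
 [226.  263.6]
 [230.  262.9]
 [234.  262.1]
 [238.  261.6]
 [242.  261.7]]
pen [408.8 301.2  16. ] [429.6 168.5  16. ]
```

```bash
cat > plan.py <<'E'
# works out how far to go, in tool axes and row units: plan.py x y z yaw n [x y z yaw n ...]; tool pointing down
import sys,numpy as np
from bench import *
s=sense();p=np.array(s["tool_pos"]);w=s["tcp_rot"][2];print(round(s["time"],2),p.round(1),np.round(s["tcp_rot"],1),round(s["finger_gap"],1))
a=[float(v) for v in sys.argv[1:]]
for i in range(0,len(a),5):
    t=np.array(a[i:i+3]);yw=a[i+3];n=int(a[i+4]);d=(t-p)/n;dw=((yw-w+180)%360-180)/n
    for k in range(n):
        c,sn=np.cos(np.radians(w)),np.sin(np.radians(w));r=[d@[c,sn,0],d@[sn,-c,0],-d[2]]
        print("%.3f %.3f %.3f 0 0 %.3f H"%(*(np.array(r)/100),-dw/60),end="; " if k<n-1 else "\n");w+=dw
    p=t
E
python3 plan.py 421.5 220 260 98.9 10 421.5 220 190 98.9 3
```

```text
0.1 [159.3 578.3 403.7] [-179.9   -0.   164.6] 85.7
-0.348 -0.276 0.144 0 0 0.109 H; -0.377 -0.234 0.144 0 0 0.109 H; -0.402 -0.189 0.144 0 0 0.109 H; -0.421 -0.142 0.144 0 0 0.109 H; -0.434 -0.093 0.144 0 0 0.109 H; -0.442 -0.043 0.144 0 0 0.109 H; -0.444 0.008 0.144 0 0 0.109 H; -0.440 0.059 0.144 0 0 0.109 H; -0.430 0.109 0.144 0 0 0.109 H; -0.415 0.157 0.144 0 0 0.109 H
0.000 0.000 0.233 0 0 0.000 H; 0.000 0.000 0.233 0 0 0.000 H; 0.000 0.000 0.233 0 0 0.000 H
```

```bash
python3 -m jog '-0.35 -0.28 0.14 0 0 0.11 -0.06; -0.38 -0.23 0.14 0 0 0.11 -0.06; -0.40 -0.19 0.14 0 0 0.11 -0.06; -0.42 -0.14 0.14 0 0 0.11 -0.06; -0.43 -0.09 0.14 0 0 0.11 -0.06' 30
python3 -m jog '-0.44 -0.04 0.14 0 0 0.11 -0.06; -0.44 0.01 0.14 0 0 0.11 -0.06; -0.44 0.06 0.14 0 0 0.11 -0.06; -0.43 0.11 0.14 0 0 0.11 -0.06; -0.41 0.16 0.14 0 0 0.11 -0.06'
python3 -m jog '0 0 0 0 0 0 -0.06'
python3 plan.py 421.5 220 182 98.9 4
python3 - <<'E'
from h import *
from bench import snapshot
o=[]
for n in("top","side"):
    d=snapshot(n);np.savez(n+"1.npz",**d)
    u,v=map(int,proj(d,(430,230,60)));a=d["img"][max(v-55,0):v+55,max(u-70,0):u+70];o.append(cv2.resize(a,(400,314),interpolation=3))
cv2.imwrite("pics/pen1.png",np.hstack(o)[:,:,::-1])
E
```

```text
time: 0.72
tool_pos: [291.1, 398.4, 333.9]
tcp_rot: [-180.0, 0.0, 131.4]
ft_force: [0.4, -0.5, -0.4]
finger_gap: 45.1
grip_force: 0.0
time: 1.35
tool_pos: [421.9, 220.3, 264.0]
tcp_rot: [-180.0, 0.0, 98.4]
ft_force: [0.1, 0.1, 0.1]
finger_gap: 45.4
grip_force: 0.0
time: 1.48
tool_pos: [422.0, 219.4, 263.2]
tcp_rot: [-179.9, 0.1, 98.3]
ft_force: [-0.3, 0.4, -0.1]
finger_gap: 45.1
grip_force: 0.0
1.48 [422.  219.4 263.2] [-1.799e+02  1.000e-01  9.830e+01] 45.1
0.002 -0.001 0.203 0 0 -0.002 H; 0.002 -0.001 0.203 0 0 -0.002 H; 0.002 -0.001 0.203 0 0 -0.002 H; 0.002 -0.001 0.203 0 0 -0.002 H
```

View pics/pen1.png

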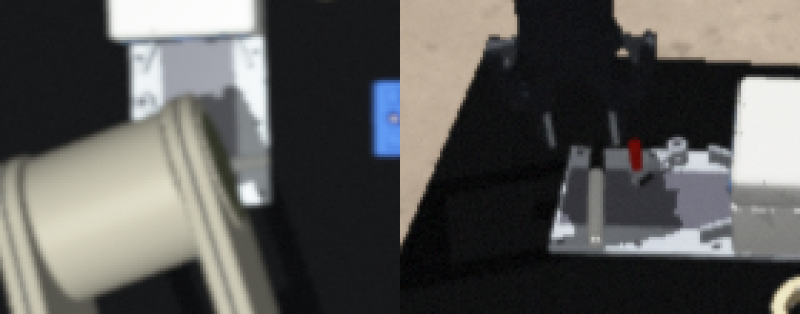

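The side view shows the pads (548,130) and (613,128) either side of the pen at (597,205), clear of the knob. I'll descend and grip.

```bash
python3 -m jog '0 0 0.25 0 0 0 -0.06; 0 0 0.25 0 0 0 -0.06; 0 0 0.2 0 0 0 -0.06; 0 0 0.08 0 0 0 -0.06; 0 0 0 0 0 0 0.5' 25
python3 -m jog '0 0 0 0 0 0 1; 0 0 0 0 0 0 1; 0 0 0 0 0 0 1; 0 0 0 0 0 0 1'
```

```text
time: 2.2
tool_pos: [421.0, 222.3, 186.7]
tcp_rot: [-180.0, 0.0, 98.7]
ft_force: [0.3, 0.0, 0.4]
finger_gap: 28.1
grip_force: 0.0
time: 2.7
tool_pos: [422.0, 221.9, 187.7]
tcp_rot: [179.9, -0.0, 98.6]
ft_force: [-0.5, 0.6, 5.9]
finger_gap: 13.9
grip_force: 25.1
```

```bash
python3 -m jog '0 0 -0.1 0 0 0 1; 0 0 -0.3 0 0 0 1; 0 0 -0.4 0 0 0 1; 0 0 -0.2 0 0 0 1; 0 0 0 0 0 0 1' 
python3 plan.py 380 55 290 90 5
python3 - <<'E'
from h import *
from bench import snapshot
o=[]
for n in("top","side"):
    d=snapshot(n)
    u,v=map(int,proj(d,(430,230,60)));a=d["img"][max(v-55,0):v+55,max(u-70,0):u+70];o.append(cv2.resize(a,(400,314),interpolation=3))
cv2.imwrite("pics/pen2.png",np.hstack(o)[:,:,::-1])
E
```

```text
time: 3.32
tool_pos: [422.2, 221.9, 288.9]
tcp_rot: [179.8, -0.0, 98.6]
ft_force: [-0.1, 0.1, -1.4]
finger_gap: 13.7
grip_force: 24.5
3.33 [422.2 221.9 288.9] [179.8  -0.   98.6] 13.7
-0.317 -0.133 -0.002 0 0 0.029 H; -0.321 -0.124 -0.002 0 0 0.029 H; -0.325 -0.114 -0.002 0 0 0.029 H; -0.328 -0.104 -0.002 0 0 0.029 H; -0.331 -0.094 -0.002 0 0 0.029 H
```

View pics/pen2.png

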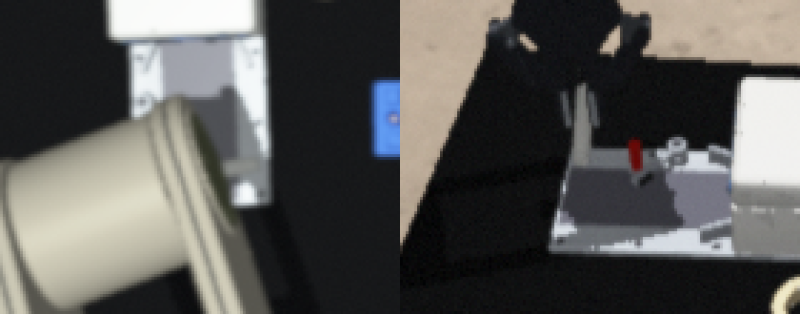

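The pen is held in the gripper, clear of the deck. I'll carry it to the free bench at about (380, 70).

```bash
python3 -m jog '-0.32 -0.13 0 0 0 0.03 1; -0.32 -0.12 0 0 0 0.03 1; -0.33 -0.11 0 0 0 0.03 1; -0.33 -0.10 0 0 0 0.03 1; -0.33 -0.09 0 0 0 0.03 1'
python3 -m jog '0 0 0.4 0 0 0 1; 0 0 0.4 0 0 0 1; 0 0 0.18 0 0 0 1; 0 0 0.06 0 0 0 1; 0 0 0.03 0 0 0 1'
python3 -m jog '0 0 0 0 0 0 1; 0 0 0.01 0 0 0 1'
```

```text
time: 4.05
tool_pos: [379.7, 53.4, 285.0]
tcp_rot: [-179.8, 0.0, 89.6]
ft_force: [0.4, -0.1, -0.4]
finger_gap: 13.3
grip_force: 24.5
time: 4.68
tool_pos: [380.1, 54.4, 179.5]
tcp_rot: [-179.8, 0.0, 89.6]
ft_force: [-15.4, -0.5, 28.5]
finger_gap: 13.6
grip_force: 27.4
time: 4.92
tool_pos: [381.4, 54.4, 179.5]
tcp_rot: [179.9, -0.0, 89.6]
ft_force: [-5.4, 0.1, 14.5]
finger_gap: 13.3
grip_force: 26.1
```

```bash
python3 -m jog '0 0 -0.02 0 0 0 1; 0 0 0 0 0 0 0.6; 0 0 0 0 0 0 0.5; 0 0 0 0 0 0 0.3; 0 0 0 0 0 0 0.1'
python3 -m jog '0 0 -0.1 0 0 0 0.1; 0 0 -0.3 0 0 0 0.1; 0 0 -0.5 0 0 0 0.1; 0 0 0 0 0 0 0.3'
python3 plan.py 452 258 280 60 5
```

```text
time: 5.55
tool_pos: [380.8, 54.3, 180.6]
tcp_rot: [-180.0, -0.0, 89.6]
ft_force: [0.4, 0.1, -0.5]
finger_gap: 38.6
grip_force: 0.0
time: 6.05
tool_pos: [382.8, 54.4, 275.7]
tcp_rot: [179.5, -0.0, 89.6]
ft_force: [-0.3, 0.8, 0.4]
finger_gap: 29.8
grip_force: 0.0
6.05 [382.8  54.4 275.7] [179.5  -0.   89.6] 29.8
0.408 0.136 -0.009 0 0 0.099 H; 0.420 0.093 -0.009 0 0 0.099 H; 0.427 0.049 -0.009 0 0 0.099 H; 0.430 0.005 -0.009 0 0 0.099 H; 0.428 -0.040 -0.009 0 0 0.099 H
```

```bash
python3 -m jog '0.41 0.14 0 0 0 0.1 0.2; 0.42 0.09 0 0 0 0.1 0.2; 0.43 0.05 0 0 0 0.1 0.2; 0.43 0 0 0 0 0.1 0.2; 0.43 -0.04 0 0 0 0.1 0.2'
python3 -m jog '0 0 0 0 0 0 0.2'
python3 plan.py 453.5 257.8 207 60 3
python3 - <<'E'
from h import *
from bench import snapshot
o=[]
for n,c in(("top",(400,60,16)),("side",(450,250,60))):
    d=snapshot(n)
    u,v=map(int,proj(d,c));a=d["img"][max(v-55,0):v+55,max(u-70,0):u+70];o.append(cv2.resize(a,(400,314),interpolation=3))
cv2.imwrite("pics/knob.png",np.hstack(o)[:,:,::-1])
E
```

```text
time: 6.68
tool_pos: [450.6, 259.9, 270.3]
tcp_rot: [-180.0, 0.0, 59.4]
ft_force: [1.0, -0.4, 0.9]
finger_gap: 33.9
grip_force: 0.0
time: 6.8
tool_pos: [450.6, 260.6, 270.2]
tcp_rot: [-180.0, 0.0, 59.7]
ft_force: [-0.2, -0.1, -0.4]
finger_gap: 34.3
grip_force: 0.0
6.8 [450.6 260.6 270.2] [-180.     0.    59.7] 34.3
-0.003 0.013 0.211 0 0 -0.002 H; -0.003 0.013 0.211 0 0 -0.002 H; -0.003 0.013 0.211 0 0 -0.002 H
```

View pics/knob.png

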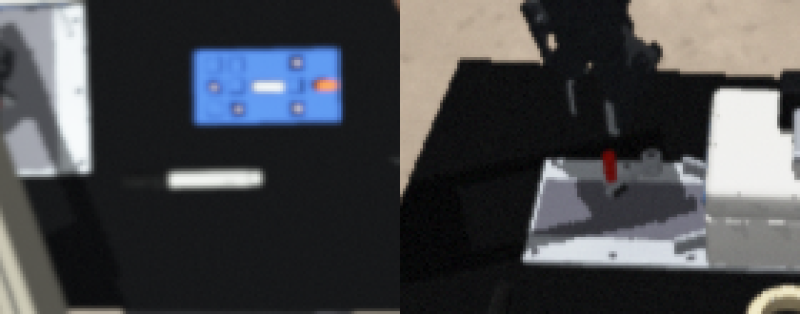

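The pen lies on the free bench (left crop (125–262,180)), well clear of the tray. The knob at (609,165) is just under the finger gap, a little to the +x side, so I'll correct and descend.

```bash
python3 -m jog '0 0.03 0.1 0 0 0 0.2; 0 0.02 0.2 0 0 0 0.2; 0 0 0.2 0 0 0 0.2; 0 0 0.13 0 0 0 0.2; 0 0 0 0 0 0 1' 20
python3 -m jog '0 0 0 0 0 0 1; 0 0 0 0 0 0 1; 0 0 0 0 0 0 1; 0 0 0 0 0 0 1'
python3 - <<'E'
import numpy as np
from bench import sense
h=np.array([484.1,293.3]);p=np.array(sense()["tool_pos"][:2]);d=p-h;print("r",np.hypot(*d),"theta",np.arctan2(-d[0],-d[1])+np.radians(3.27)-np.arctan2(8,46))
a=[]
R=47;al=np.degrees(np.arctan2(d[1],d[0]))
for k in range(1,8):
    q=np.radians(al-8.8*k);a+=[*(h+R*np.array([np.cos(q),np.sin(q)])),206,60-8*k,1]
import subprocess;print(subprocess.run(["python3","plan.py"]+[f"{v:.1f}" for v in a],capture_output=True,text=True).stdout)
E
```

```text
time: 7.52
tool_pos: [454.2, 255.1, 206.4]
tcp_rot: [-179.9, 0.1, 59.6]
ft_force: [0.3, -0.2, 0.9]
finger_gap: 17.2
grip_force: 0.0
time: 8.02
tool_pos: [454.4, 255.6, 207.3]
tcp_rot: [-180.0, 0.1, 59.6]
ft_force: [-2.9, -4.2, -6.7]
finger_gap: 10.7
grip_force: 20.2
r 47.960556239850035 theta 0.5525555426726562
8.03 [454.4 255.6 207.3] [-1.80e+02  1.00e-01  5.96e+01] 10.7
0.025 -0.069 0.013 0 0 0.127 H
0.016 -0.070 -0.000 0 0 0.133 H
0.018 -0.070 -0.000 0 0 0.133 H
0.018 -0.069 -0.000 0 0 0.133 H
0.020 -0.070 -0.000 0 0 0.133 H
0.021 -0.069 -0.000 0 0 0.133 H
0.022 -0.068 -0.000 0 0 0.133 H
```

```bash
python3 -m jog '0.02 -0.07 0 0 0 0.13 1; 0.016 -0.07 0 0 0 0.13 1; 0.018 -0.07 0 0 0 0.13 1; 0.018 -0.07 0 0 0 0.13 1; 0.02 -0.07 0 0 0 0.13 1'
python3 -m jog '0.02 -0.07 0 0 0 0.13 1; 0.02 -0.07 0 0 0 0.13 1; 0 0 0 0 0 0 1'
python3 - <<'E'
import numpy as np
from bench import sense
h=np.array([484.1,293.3]);p=np.array(sense()["tool_pos"][:2]);d=p-h;print("r",np.hypot(*d),"theta",np.degrees(np.arctan2(d[1],d[0])))
E
```

```text
time: 8.65
tool_pos: [437.0, 286.8, 207.3]
tcp_rot: [180.0, 0.1, 20.3]
ft_force: [-0.7, -4.3, -7.9]
finger_gap: 11.2
grip_force: 20.5
time: 9.02
tool_pos: [436.9, 301.7, 207.3]
tcp_rot: [180.0, 0.1, 5.1]
ft_force: [-2.8, -2.2, -7.3]
finger_gap: 10.9
grip_force: 21.0
r 47.89812248737589 theta 169.93890307395944
```

```bash
python3 -m jog '0.01 -0.05 0 0 0 0.1 1; 0 0 0 0 0 0 1; 0 0 0 0 0 0 0.5; 0 0 0 0 0 0 0.2; 0 0 0 0 0 0 0.1'
python3 -m jog '0 0 -0.1 0 0 0 0.1; 0 0 -0.4 0 0 0 0; 0 0 -0.5 0 0 0 -0.2; 0 0 0 0 0 0 -0.4' 
python3 plan.py 472.5 -2.5 300 90.4 10
```

```text
time: 9.65
tool_pos: [438.5, 306.9, 208.8]
tcp_rot: [-179.9, -0.1, -0.9]
ft_force: [0.1, 0.3, 0.3]
finger_gap: 38.2
grip_force: 0.0
time: 10.15
tool_pos: [439.6, 307.6, 314.0]
tcp_rot: [-179.7, -0.5, -1.0]
ft_force: [0.7, -0.3, 0.6]
finger_gap: 59.9
grip_force: 0.0
10.15 [439.6 307.6 314. ] [-179.7   -0.5   -1. ] 59.9
0.038 0.310 0.014 0 0 -0.152 H; -0.012 0.312 0.014 0 0 -0.152 H; -0.061 0.306 0.014 0 0 -0.152 H; -0.109 0.292 0.014 0 0 -0.152 H; -0.154 0.271 0.014 0 0 -0.152 H; -0.195 0.244 0.014 0 0 -0.152 H; -0.231 0.209 0.014 0 0 -0.152 H; -0.261 0.170 0.014 0 0 -0.152 H; -0.285 0.126 0.014 0 0 -0.152 H; -0.302 0.080 0.014 0 0 -0.152 H
```

```bash
python3 -m jog '0.04 0.31 0 0 0 -0.152 -0.4; -0.01 0.31 0 0 0 -0.152 -0.4; -0.06 0.31 0 0 0 -0.152 -0.3; -0.11 0.29 0 0 0 -0.152 -0.3; -0.15 0.27 0 0 0 -0.152 -0.2'
python3 -m jog '-0.195 0.24 0 0 0 -0.152 -0.2; -0.23 0.21 0 0 0 -0.152 -0.2; -0.26 0.17 0 0 0 -0.152 -0.2; -0.285 0.13 0 0 0 -0.152 -0.2; -0.3 0.08 0 0 0 -0.152 -0.2'
python3 -m jog '0 0 0 0 0 0 -0.2'
python3 plan.py 472.5 -2.5 198 90.4 4
python3 - <<'E'
from h import *
from bench import snapshot
np.set_printoptions(precision=1,suppress=True)
T=snapshot("top");S=snapshot("side");np.savez("top2.npz",**T);np.savez("side2.npz",**S)
h=hsv(T);R=((h[...,0]<5)|(h[...,0]>174))&(h[...,1]>130)&(h[...,2]>60);b=[x for x in blobs(R,3)[0] if x[1][1]>200];print(b)
for x in b:print(onz(T,*x[1],56))
o=[]
for d,c in((T,(430,180,30)),(S,(472,-3,80))):
    u,v=map(int,proj(d,c));a=d["img"][max(v-55,0):v+55,max(u-70,0):u+70];o.append(cv2.resize(a,(400,314),interpolation=3))
cv2.imwrite("pics/tray.png",np.hstack(o)[:,:,::-1])
E
```

```text
time: 10.78
tool_pos: [454.5, 150.7, 307.6]
tcp_rot: [180.0, 0.0, 44.9]
ft_force: [1.1, 0.5, -0.4]
finger_gap: 51.3
grip_force: 0.0
time: 11.4
tool_pos: [470.8, -3.9, 307.6]
tcp_rot: [180.0, -0.0, 90.5]
ft_force: [0.2, -0.2, 0.5]
finger_gap: 51.1
grip_force: 0.0
time: 11.52
tool_pos: [471.0, -4.5, 307.7]
tcp_rot: [-180.0, 0.0, 90.1]
ft_force: [-0.1, -0.6, -0.4]
finger_gap: 51.5
grip_force: 0.0
11.53 [471.   -4.5 307.7] [-180.     0.    90.1] 51.5
0.005 0.004 0.274 0 0 -0.001 H; 0.005 0.004 0.274 0 0 -0.001 H; 0.005 0.004 0.274 0 0 -0.001 H; 0.005 0.004 0.274 0 0 -0.001 H
[(25, array([197.7, 258.1]), array([195, 256,   6,   6], dtype=int32))]
[439.4 308.1  56. ]
```

View pics/tray.png

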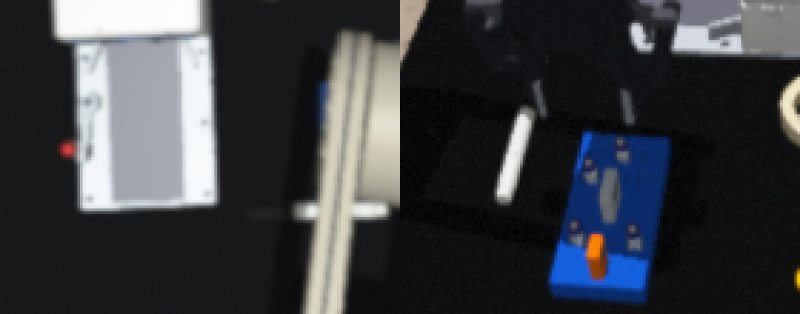

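The catch is open, with the knob at (68,150) beside the deck. The fingers are above the tray's grip fin (610,195). I'll descend and grip.

```bash
python3 -m jog '0.01 0.01 0.28 0 0 0 -0.2; 0.01 0.01 0.28 0 0 0 -0.2; 0 0 0.28 0 0 0 -0.2; 0 0 0.2 0 0 0 -0.2; 0 0 0.06 0 0 0 0.3' 60
python3 -m jog '0 0 0 0 0 0 0.6; 0 0 0 0 0 0 0.7; 0 0 0 0 0 0 0.8; 0 0 0 0 0 0 1; 0 0 0 0 0 0 1'
```

```text
time: 12.25
tool_pos: [472.1, 0.1, 196.2]
tcp_rot: [-179.8, -0.0, 90.2]
ft_force: [0.1, 0.2, 0.5]
finger_gap: 33.9
grip_force: 0.0
time: 12.88
tool_pos: [473.6, -0.9, 199.0]
tcp_rot: [179.9, -0.0, 90.2]
ft_force: [-0.9, 1.6, 6.9]
finger_gap: 8.7
grip_force: 59.2
```

```bash
python3 -m jog '0 0 -0.05 0 0 0 1; 0 0 -0.15 0 0 0 1; 0 0 -0.25 0 0 0 1; 0 0 -0.25 0 0 0 1; 0 0 -0.2 0 0 0 1'
python3 -m jog '0 0 -0.1 0 0 0 1; 0 0 0 0 0 0 1'
python3 plan.py 452 214 303 3.3 12 449.2 239.3 303 3.3 2
```

```text
time: 13.5
tool_pos: [473.0, -1.0, 289.6]
tcp_rot: [179.9, 0.0, 90.2]
ft_force: [0.7, 0.0, -4.1]
finger_gap: 9.2
grip_force: 58.6
time: 13.75
tool_pos: [473.2, -1.0, 298.6]
tcp_rot: [179.9, 0.0, 90.2]
ft_force: [-0.5, -0.4, -4.6]
finger_gap: 8.8
grip_force: 58.6
13.75 [473.2  -1.  298.6] [179.9   0.   90.2] 8.8
0.179 -0.017 -0.004 0 0 0.121 H; 0.176 -0.040 -0.004 0 0 0.121 H; 0.169 -0.061 -0.004 0 0 0.121 H; 0.160 -0.082 -0.004 0 0 0.121 H; 0.149 -0.102 -0.004 0 0 0.121 H; 0.135 -0.120 -0.004 0 0 0.121 H; 0.118 -0.136 -0.004 0 0 0.121 H; 0.100 -0.149 -0.004 0 0 0.121 H; 0.081 -0.161 -0.004 0 0 0.121 H; 0.060 -0.170 -0.004 0 0 0.121 H; 0.038 -0.176 -0.004 0 0 0.121 H; 0.015 -0.179 -0.004 0 0 0.121 H
-0.007 -0.127 -0.000 0 0 -0.000 H; -0.007 -0.127 -0.000 0 0 -0.000 H
```

```bash
python3 -m jog '0.18 -0.02 0 0 0 0.06 1; 0.18 -0.03 0 0 0 0.121 1; 0.17 -0.05 0 0 0 0.121 1; 0.165 -0.07 0 0 0 0.121 1; 0.15 -0.095 0 0 0 0.121 1'
python3 -m jog '0.14 -0.11 0 0 0 0.121 1; 0.12 -0.13 0 0 0 0.121 1; 0.105 -0.145 0 0 0 0.121 1; 0.085 -0.16 0 0 0 0.121 1; 0.065 -0.17 0 0 0 0.121 1'
python3 -m jog '0.04 -0.175 0 0 0 0.121 1; 0.02 -0.18 0 0 0 0.121 1; 0 -0.13 0 0 0 0.06 1; 0 -0.08 0 0 0 0 1; 0 0 0 0 0 0 1'
python3 plan.py 449.2 239.3 215 3.3 4
```

```text
time: 14.38
tool_pos: [462.8, 88.8, 296.4]
tcp_rot: [-179.9, 0.1, 57.3]
ft_force: [0.4, -0.2, -3.0]
finger_gap: 8.9
grip_force: 58.6
time: 15.0
tool_pos: [451.6, 177.7, 296.3]
tcp_rot: [-180.0, 0.1, 21.0]
ft_force: [-0.1, 0.1, -4.0]
finger_gap: 8.9
grip_force: 58.6
time: 15.62
tool_pos: [445.0, 234.0, 297.0]
tcp_rot: [180.0, 0.1, 3.3]
ft_force: [0.1, -1.1, -2.6]
finger_gap: 8.8
grip_force: 58.6
15.62 [445. 234. 297.] [1.8e+02 1.0e-01 3.3e+00] 8.8
0.011 -0.013 0.205 0 0 -0.000 H; 0.011 -0.013 0.205 0 0 -0.000 H; 0.011 -0.013 0.205 0 0 -0.000 H; 0.011 -0.013 0.205 0 0 -0.000 H
```

```bash
python3 -m jog '0.01 -0.01 0.2 0 0 0 1; 0 -0.02 0.25 0 0 0 1; 0 -0.02 0.2 0 0 0 1; 0 0 0.06 0 0 0 1; 0 0 0 0 0 0 1'
python3 - <<'E'
from h import *
from bench import snapshot,sense
np.set_printoptions(precision=1,suppress=True)
print(np.array(sense()["tool_pos"]),sense()["tcp_rot"])
T=snapshot("top");S=snapshot("side");np.savez("top3.npz",**T);np.savez("side3.npz",**S)
o=[]
for d,c in((T,(470,240,30)),(S,(470,240,30))):
    u,v=map(int,proj(d,c));a=d["img"][max(v-55,0):v+55,max(u-70,0):u+70];o.append(cv2.resize(a,(400,314),interpolation=3))
cv2.imwrite("pics/stage.png",np.hstack(o)[:,:,::-1])
E
```

```text
time: 16.25
tool_pos: [446.0, 238.6, 226.6]
tcp_rot: [180.0, 0.0, 3.1]
ft_force: [-0.8, -0.1, -3.4]
finger_gap: 8.9
grip_force: 58.7
[446.  238.6 226.6] [180.    0.    3.1]
```

View pics/stage.png

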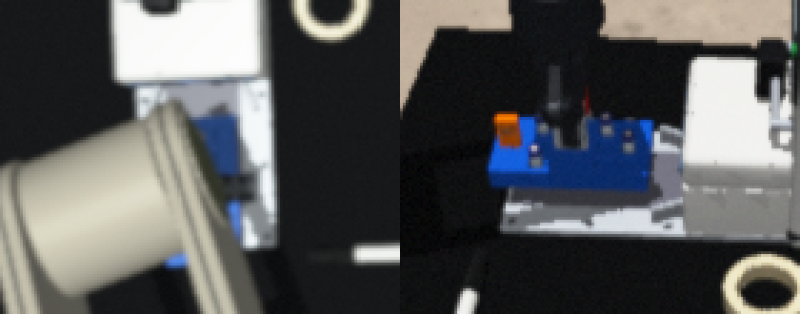

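The tray is over the deck, tab toward the open end, vials standing. The top crop shows its right edge at column 240 and the deck's right edge at 275. I'll check the lateral offset numerically.

Run:
```python
from h import *
np.set_printoptions(precision=1,suppress=True)
T=dict(np.load("top3.npz"));h=hsv(T);m=(h[...,0]>100)&(h[...,0]<128)&(h[...,1]>110)&(h[...,2]>40);O=np.array([567,246.]);y=np.radians(3.27);ex=np.array([np.cos(y),np.sin(y)]);ey=np.array([-ex[1],ex[0]])
g=cv2.cvtColor(T["img"],0 or cv2.COLOR_RGB2GRAY).astype(int)
for v in range(236,276,3):
    c=np.where(m[v,190:260])[0]
    k=np.diff(g[v,236:262]);r=236+np.argmin(k)+.5
    d=onz(T,r,v,8)[:2]-O
    if len(c):
        q=onz(T,190+c.max()+.5,v,47.6)[:2]-O;print(v,"tray right",np.array([q@ex,q@ey]),"deck right",np.array([d@ex,d@ey]))
S=dict(np.load("side3.npz"))
p=np.array([446-567,238.6-246]);print("tcp frame",p@ex,p@ey)
```

```text
236 tray right [-69.1 -37.1] deck right [-70.  -66.2]
239 tray right [-77.3 -36.8] deck right [-78.6 -68.7]
242 tray right [-85.5 -36.5] deck right [-87.  -68.3]
245 tray right [-93.6 -36.2] deck right [-95.5 -67.9]
248 tray right [-101.8  -35.8] deck right [-103.9  -67.6]
251 tray right [-109.9  -35.5] deck right [-112.3  -67.2]
263 tray right [-142.6  -36.9] deck right [-146.1  -68.6]
266 tray right [-150.7  -36.6] deck right [-154.5  -68.3]
269 tray right [-158.8  -36.3] deck right [-162.8  -67.9]
272 tray right [-166.9  -35.9] deck right [-170.1  -45. ]
tcp frame -121.22509578134937 -0.48595555627255016
```

Lateral alignment is within 1 mm (31.5 mm measured, 31 expected). I'll set the tray down gently.

```bash
python3 -m jog '0 0 0.08 0 0 0 1; 0 0 0.06 0 0 0 1; 0 0 0.02 0 0 0 1; 0 0 0.01 0 0 0 1; 0 0 0 0 0 0 1'
python3 -m jog '0 0 0.01 0 0 0 1; 0 0 0 0 0 0 1'
```

```text
time: 16.98
tool_pos: [446.0, 239.0, 209.7]
tcp_rot: [180.0, -0.0, 3.1]
ft_force: [0.1, -0.2, -3.2]
finger_gap: 9.2
grip_force: 58.7
time: 17.23
tool_pos: [445.9, 239.0, 208.7]
tcp_rot: [180.0, 0.0, 3.1]
ft_force: [-0.2, -0.4, -3.6]
finger_gap: 9.2
grip_force: 58.7
```

```bash
python3 -m jog '0 0 0.01 0 0 0 1; 0 0 0 0 0 0 1'
python3 -m jog '0 0 0.005 0 0 0 1; 0 0 0 0 0 0 1'
```

```text
time: 17.48
tool_pos: [445.9, 238.9, 207.6]
tcp_rot: [180.0, 0.0, 3.1]
ft_force: [1.0, 0.0, -3.3]
finger_gap: 9.1
grip_force: 58.7
time: 17.73
tool_pos: [445.9, 239.0, 207.1]
tcp_rot: [180.0, 0.0, 3.1]
ft_force: [0.3, 0.1, -4.1]
finger_gap: 9.1
grip_force: 58.7
```

```bash
python3 -m jog '0 0 0.01 0 0 0 1; 0 0 0 0 0 0 1'
python3 -m jog '0 0 0.01 0 0 0 1; 0 0 0 0 0 0 1'
```

```text
time: 17.98
tool_pos: [446.0, 239.0, 206.9]
tcp_rot: [180.0, 0.0, 3.1]
ft_force: [-4.6, -2.1, 6.3]
finger_gap: 8.8
grip_force: 60.0
time: 18.23
tool_pos: [446.1, 239.1, 207.0]
tcp_rot: [180.0, 0.0, 3.1]
ft_force: [-9.7, -4.1, 16.3]
finger_gap: 8.9
grip_force: 61.7
```

```bash
python3 -m jog '0 0 -0.012 0 0 0 1; 0.04 0 0 0 0 0 1; 0.06 0 0 0 0 0 1; 0.06 0 0 0 0 0 1; 0.06 0 0 0 0 0 1'
python3 -m jog '0.06 0 0 0 0 0 1; 0.06 0 0 0 0 0 1; 0.06 0 0 0 0 0 1; 0.05 0 0 0 0 0 1; 0 0 0 0 0 0 1'
```

```text
time: 18.85
tool_pos: [467.8, 240.5, 207.0]
tcp_rot: [-180.0, 0.1, 3.1]
ft_force: [-9.0, -0.4, 9.0]
finger_gap: 9.1
grip_force: 60.5
time: 19.48
tool_pos: [491.3, 241.7, 207.0]
tcp_rot: [-180.0, -0.0, 3.1]
ft_force: [-1.3, 0.8, 5.0]
finger_gap: 8.5
grip_force: 59.9
```

```bash
python3 -m jog '0 0 0 0 0 0 0.6; 0 0 0 0 0 0 0.4; 0 0 0 0 0 0 0.25; 0 0 0 0 0 0 0.2; 0 0 -0.1 0 0 0 0.2'
python3 -m jog '0 0 -0.2 0 0 0 0.2; 0 0 -0.25 0 0 0 0.2; -0.2 0 0 0 0 0 0.2; -0.35 0 0 0 0 0 0.2; 0 0 0 0 0 0 0.2'
python3 plan.py 436.4 238.6 213 3.2 3
python3 - <<'E'
from h import *
from bench import snapshot
S=snapshot("side");d=S;u,v=map(int,proj(d,(470,240,40)));a=d["img"][v-65:v+55,u-80:u+80];cv2.imwrite("pics/tab.png",cv2.resize(a,(640,480),interpolation=3)[:,:,::-1])
E
```

```text
time: 20.1
tool_pos: [490.4, 241.2, 215.8]
tcp_rot: [180.0, 0.1, 3.1]
ft_force: [-0.7, 0.4, 0.1]
finger_gap: 34.1
grip_force: 0.0
time: 20.72
tool_pos: [434.3, 238.4, 261.5]
tcp_rot: [180.0, 0.1, 3.2]
ft_force: [0.4, 0.2, -0.1]
finger_gap: 34.1
grip_force: 0.0
20.73 [434.3 238.4 261.5] [1.8e+02 1.0e-01 3.2e+00] 34.1
0.007 -0.000 0.162 0 0 -0.000 H; 0.007 -0.000 0.162 0 0 -0.000 H; 0.007 -0.000 0.162 0 0 -0.000 H
```

View pics/tab.png

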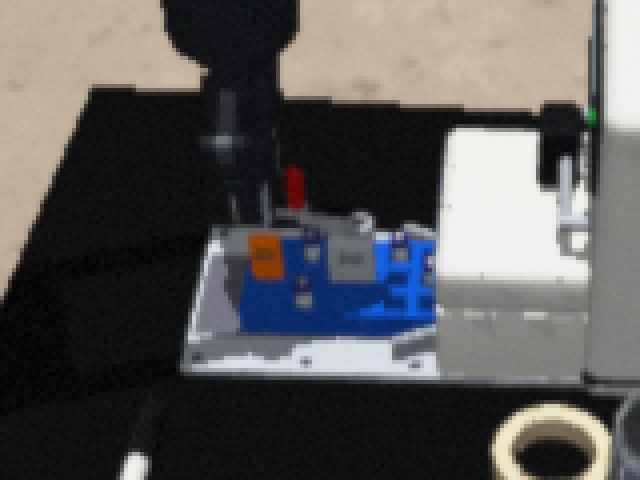

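The tray has entered the slot with vials upright. The fingers are at (250,205), above the orange tab (266,256). I'll pinch the tab and slide the tray home.

```bash
python3 -m jog '0.02 0 0.16 0 0 0 0.2; 0 0 0.2 0 0 0 0.2; 0 0 0.12 0 0 0 0.2; 0 0 0 0 0 0 0.6; 0 0 0 0 0 0 0.8' 40
python3 -m jog '0 0 0 0 0 0 1; 0 0 0 0 0 0 1; 0 0 0 0 0 0 1'
python3 -m jog '0.04 0 0 0 0 0 1; 0.06 0 0 0 0 0 1; 0.06 0 0 0 0 0 1; 0.06 0 0 0 0 0 1; 0.06 0 0 0 0 0 1'
python3 -m jog '0.06 0 0 0 0 0 1; 0.06 0 0 0 0 0 1; 0.06 0 0 0 0 0 1; 0.06 0 0 0 0 0 1; 0 0 0 0 0 0 1'
```

```text
time: 21.4
tool_pos: [438.2, 238.6, 213.5]
tcp_rot: [-180.0, 0.0, 3.1]
ft_force: [0.5, 0.3, -3.7]
finger_gap: 9.1
grip_force: 32.0
time: 21.78
tool_pos: [437.9, 238.5, 213.5]
tcp_rot: [-180.0, -0.0, 3.1]
ft_force: [0.0, 0.7, -3.3]
finger_gap: 8.6
grip_force: 41.0
time: 22.4
tool_pos: [466.4, 240.1, 213.4]
tcp_rot: [180.0, 0.0, 3.1]
ft_force: [-0.2, 0.4, -2.5]
finger_gap: 9.0
grip_force: 41.0
time: 23.02
tool_pos: [490.3, 241.4, 213.4]
tcp_rot: [-180.0, -0.0, 3.1]
ft_force: [-0.9, -0.2, -2.4]
finger_gap: 9.1
grip_force: 41.0
```

```bash
python3 -m jog '0.05 0 0 0 0 0 1; 0.05 0 0 0 0 0 1; 0.04 0 0 0 0 0 1; 0.02 0 0 0 0 0 1; 0 0 0 0 0 0 1'
for i in 1; do :; done; python3 -m jog '0.02 0 0 0 0 0 1; 0.015 0 0 0 0 0 1; 0 0 0 0 0 0 1'
```

```text
time: 23.65
tool_pos: [506.0, 242.2, 213.4]
tcp_rot: [180.0, -0.0, 3.1]
ft_force: [0.0, -0.2, -2.9]
finger_gap: 9.0
grip_force: 41.0
time: 24.02
tool_pos: [509.5, 242.5, 213.4]
tcp_rot: [-180.0, -0.0, 3.1]
ft_force: [0.9, -0.1, -2.5]
finger_gap: 8.7
grip_force: 41.0
```

```bash
python3 -m jog '0.015 0 0 0 0 0 1; 0 0 0 0 0 0 1'; python3 -m jog '0.015 0 0 0 0 0 1; 0 0 0 0 0 0 1'
```

```text
time: 24.28
tool_pos: [511.0, 242.5, 213.4]
tcp_rot: [-180.0, -0.0, 3.1]
ft_force: [0.7, -0.5, -3.2]
finger_gap: 9.2
grip_force: 41.0
time: 24.52
tool_pos: [512.5, 242.6, 213.4]
tcp_rot: [-180.0, -0.0, 3.1]
ft_force: [0.3, -0.1, -3.4]
finger_gap: 9.1
grip_force: 41.0
```

```bash
python3 -m jog '0 0 0.006 0 0 0 1; 0.015 0 0 0 0 0 1; 0 0 0 0 0 0 1'; python3 -m jog '0.015 0 0 0 0 0 1; 0 0 0 0 0 0 1'
```

```text
time: 24.9
tool_pos: [514.0, 242.7, 213.0]
tcp_rot: [-180.0, -0.0, 3.1]
ft_force: [-1.0, -0.7, -0.1]
finger_gap: 9.0
grip_force: 41.5
time: 25.15
tool_pos: [515.4, 242.8, 213.0]
tcp_rot: [-180.0, -0.0, 3.1]
ft_force: [-2.6, -0.3, 2.5]
finger_gap: 9.0
grip_force: 41.7
```

```bash
python3 -m jog '0.01 0 0 0 0 0 1; 0 0 0 0 0 0 1'; python3 -m jog '0.01 0 0 0 0 0 1; 0 0 0 0 0 0 1'
```

```text
time: 25.4
tool_pos: [516.3, 242.9, 213.0]
tcp_rot: [-180.0, 0.0, 3.1]
ft_force: [-3.9, 0.5, 4.4]
finger_gap: 9.0
grip_force: 41.9
time: 25.65
tool_pos: [517.3, 242.9, 213.0]
tcp_rot: [-180.0, 0.0, 3.1]
ft_force: [-5.2, -0.0, 4.2]
finger_gap: 8.6
grip_force: 42.1
```

```bash
python3 -m jog '0.01 0 0 0 0 0 1; 0 0 0 0 0 0 1'; python3 -m jog '0.01 0 0 0 0 0 1; 0 0 0 0 0 0 1'
```

```text
time: 25.9
tool_pos: [517.7, 243.0, 213.0]
tcp_rot: [180.0, 0.1, 3.1]
ft_force: [-10.9, -1.2, 9.6]
finger_gap: 9.3
grip_force: 42.7
time: 26.15
tool_pos: [518.0, 243.1, 212.9]
tcp_rot: [180.0, 0.3, 3.2]
ft_force: [-16.0, -2.3, 13.7]
finger_gap: 8.6
grip_force: 43.3
```

The tray has stalled against the stop at about x = 517.5 with 16 N. I'll relax, release and rise.

```bash
python3 -m jog '-0.017 0 -0.006 0 0 0 1; 0 0 0 0 0 0 0.7; 0 0 0 0 0 0 0.5; 0 0 0 0 0 0 0.3; 0 0 0 0 0 0 0.2'
python3 -m jog '0 0 -0.1 0 0 0 0.2; 0 0 -0.3 0 0 0 0.2; 0 0 -0.4 0 0 0 0.2; -0.3 0 0 0 0 0 0.2; -0.4 0 0 0 0 0 0.2'
python3 -m jog '-0.2 0 0 0 0 0 0.2; 0 0 0 0 0 0 0.2'
python3 - <<'E'
from h import *
from bench import snapshot
np.set_printoptions(precision=1,suppress=True)
T=snapshot("top");S=snapshot("side");np.savez("top4.npz",**T);np.savez("side4.npz",**S)
h=hsv(S);R=((h[...,0]<5)|(h[...,0]>174))&(h[...,1]>130)&(h[...,2]>60);print(blobs(R,3)[0])
print(proj(S,(439.4,308.1,45)))
a=[]
u,v=map(int,proj(S,(490,250,40)));a=cv2.resize(S["img"][v-60:v+60,u-70:u+70],(400,343),interpolation=3)
u,v=map(int,proj(T,(490,250,40)));b=cv2.resize(T["img"][v-60:v+60,u-70:u+70],(400,343),interpolation=3)
cv2.imwrite("pics/home.png",np.hstack([a,b])[:,:,::-1])
E
python3 plan.py
```

```text
time: 26.78
tool_pos: [517.8, 242.9, 213.4]
tcp_rot: [-180.0, -0.0, 3.1]
ft_force: [0.0, 0.8, -0.6]
finger_gap: 34.4
grip_force: 0.0
time: 27.4
tool_pos: [447.8, 239.1, 295.2]
tcp_rot: [-179.9, -0.2, 3.1]
ft_force: [-1.4, -0.8, 0.1]
finger_gap: 34.0
grip_force: 0.0
time: 27.65
tool_pos: [427.0, 238.1, 294.1]
tcp_rot: [-180.0, -0.0, 3.2]
ft_force: [0.5, 0.0, 0.3]
finger_gap: 34.4
grip_force: 0.0
[(41, array([241.3, 153.5]), array([239, 149,   5,  10], dtype=int32))]
(np.float64(240.83952113342292), np.float64(152.3417538457404))
27.75 [428.4 238.1 294.3] [-1.8e+02 -1.0e-01  3.2e+00] 34.2
```

View pics/home.png

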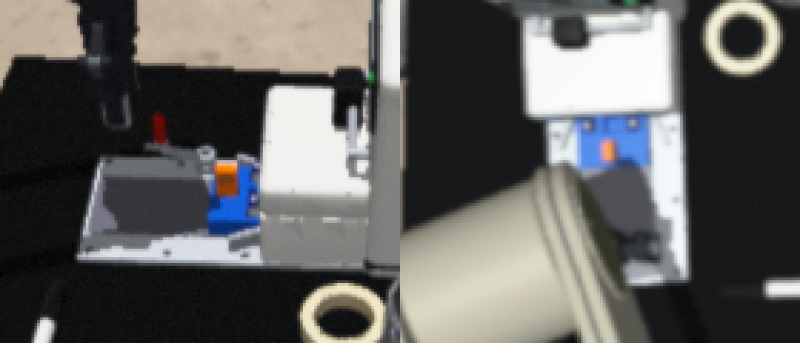

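The tray is home: the tab (228,180) is outside the nose, and the knob is still at its open position. Next I'll grip the knob at (439, 308) and swing it shut.

```bash
python3 plan.py 439.2 307.8 270 82 8
python3 - <<'E'
from h import *
T=dict(np.load("top4.npz"));h=hsv(T);m=(h[...,0]>100)&(h[...,0]<128)&(h[...,1]>110)&(h[...,2]>40)
g=cv2.cvtColor(T["img"],cv2.COLOR_RGB2GRAY).astype(int)
for u in (230,233,236):
    c=np.where(m[200:270,u])[0]+200
    if len(c): print(u,onz(T,u,c.max()+.5,28)[:2].round(1),"nose",onz(T,u,c.min()-.5,100)[:2].round(1))
E
```

```text
27.75 [428.4 238.1 294.3] [-1.8e+02 -1.0e-01  3.2e+00] 34.2
0.018 -0.086 0.030 0 0 -0.164 H; 0.033 -0.082 0.030 0 0 -0.164 H; 0.046 -0.075 0.030 0 0 -0.164 H; 0.058 -0.066 0.030 0 0 -0.164 H; 0.069 -0.055 0.030 0 0 -0.164 H; 0.077 -0.042 0.030 0 0 -0.164 H; 0.083 -0.029 0.030 0 0 -0.164 H; 0.087 -0.014 0.030 0 0 -0.164 H
230 [498.8 225.5] nose [532. 216.]
233 [498.9 217.2] nose [545.1 208.4]
236 [499.  208.8] nose [542.6 200.5]
```

```bash
python3 -m jog '0.02 -0.085 0.03 0 0 -0.164 0.2; 0.03 -0.08 0.03 0 0 -0.164 0.2; 0.045 -0.075 0.03 0 0 -0.164 0.2; 0.06 -0.065 0.03 0 0 -0.164 0.2; 0.07 -0.055 0.03 0 0 -0.164 0.2'
python3 -m jog '0.075 -0.04 0.03 0 0 -0.164 0.2; 0.08 -0.03 0.03 0 0 -0.164 0.2; 0.085 -0.015 0.03 0 0 -0.164 0.2; 0 0 0 0 0 0 0.2'
python3 plan.py 439.2 307.8 207 82 3
```

```text
time: 28.38
tool_pos: [435.8, 281.5, 278.5]
tcp_rot: [180.0, -0.0, 52.6]
ft_force: [0.0, 1.2, 0.4]
finger_gap: 34.2
grip_force: 0.0
time: 28.88
tool_pos: [439.1, 306.9, 269.2]
tcp_rot: [-180.0, 0.0, 81.8]
ft_force: [0.2, -0.7, -0.6]
finger_gap: 34.3
grip_force: 0.0
28.88 [439.1 306.9 269.2] [-180.     0.    81.8] 34.3
0.003 -0.000 0.207 0 0 -0.001 H; 0.003 -0.000 0.207 0 0 -0.001 H; 0.003 -0.000 0.207 0 0 -0.001 H
```

```bash
python3 -m jog '0.01 0 0.2 0 0 0 0.2; 0 0 0.22 0 0 0 0.2; 0 0 0.2 0 0 0 0.2; 0 0 0 0 0 0 0.7; 0 0 0 0 0 0 1' 20
python3 -m jog '0 0 0 0 0 0 1; 0 0 0 0 0 0 1; 0 0 0 0 0 0 1'
python3 - <<'E'
import numpy as np,subprocess
from bench import sense
h=np.array([483.8,293.2]);p=np.array(sense()["tool_pos"][:2]);d=p-h;R=47
al=np.degrees(np.arctan2(d[1],d[0]))%360;end=np.degrees(np.arctan2(-46.4,-5.4))%360;n=10;st=(end-al)/n;print("r",np.hypot(*d),al,end,st)
a=[]
for k in range(1,n+1):
    q=np.radians(al+st*k);a+=[*(h+R*np.array([np.cos(q),np.sin(q)])),sense()["tool_pos"][2],82+st*k,1]
print(subprocess.run(["python3","plan.py"]+[f"{v:.1f}" for v in a],capture_output=True,text=True).stdout)
E
```

```text
time: 29.5
tool_pos: [439.9, 306.4, 206.9]
tcp_rot: [179.8, 0.1, 81.7]
ft_force: [14.2, -4.2, -19.0]
finger_gap: 10.8
grip_force: 22.9
time: 29.88
tool_pos: [439.9, 306.4, 206.9]
tcp_rot: [179.8, 0.1, 81.7]
ft_force: [13.5, -3.2, -20.1]
finger_gap: 10.7
grip_force: 22.8
r 45.833054366009904 163.284869506789 263.3618187070526 10.007694920026358
29.88 [439.9 306.4 206.9] [1.798e+02 1.000e-01 8.170e+01] 10.7
-0.080 -0.017 0.000 0 0 -0.172 H
-0.082 -0.005 -0.000 0 0 -0.167 H
-0.082 -0.005 -0.000 0 0 -0.167 H
-0.082 -0.006 -0.000 0 0 -0.167 H
-0.082 -0.005 -0.000 0 0 -0.167 H
-0.082 -0.006 -0.000 0 0 -0.167 H
-0.081 -0.005 -0.000 0 0 -0.168 H
-0.082 -0.005 -0.000 0 0 -0.167 H
-0.082 -0.005 -0.000 0 0 -0.167 H
-0.083 -0.006 -0.000 0 0 -0.167 H
```

```bash
python3 -m jog '-0.08 0.01 0 0 0 -0.167 1; -0.082 -0.005 0 0 0 -0.167 1; -0.082 -0.005 0 0 0 -0.167 1; -0.082 -0.005 0 0 0 -0.167 1; -0.082 -0.005 0 0 0 -0.167 1'
python3 -m jog '-0.082 -0.005 0 0 0 -0.167 1; -0.082 -0.005 0 0 0 -0.167 1; -0.082 -0.005 0 0 0 -0.167 1; 0 0 0 0 0 0 1'
python3 - <<'E'
import numpy as np
from bench import sense
for h in([483.8,293.2],[485.3,293.2]):
    d=np.array(sense()["tool_pos"][:2])-h;print(np.hypot(*d),"deg to shut",263.36-np.degrees(np.arctan2(d[1],d[0]))%360)
E
```

```text
time: 30.5
tool_pos: [446.4, 267.6, 207.0]
tcp_rot: [179.9, 0.0, 132.1]
ft_force: [9.4, 4.0, -19.3]
finger_gap: 10.9
grip_force: 22.5
time: 31.0
tool_pos: [464.6, 251.7, 206.9]
tcp_rot: [180.0, -0.0, 162.0]
ft_force: [5.2, 4.6, -15.0]
finger_gap: 10.5
grip_force: 22.8
45.77923157234202 deg to shut 18.218762305678638
46.42975832608613 deg to shut 19.898544614591543
```

```bash
python3 -m jog '-0.082 -0.005 0 0 0 -0.167 1; -0.06 -0.002 0 0 0 -0.1 1; 0 0 0 0 0 0 1'
python3 -m jog '-0.02 0 0 0 0 0 1; 0 0 0 0 0 0 1'
python3 -m jog '-0.015 0 0 0 0 0 1; 0 0 0 0 0 0 1'
```

```text
time: 31.38
tool_pos: [477.6, 247.6, 206.9]
tcp_rot: [-180.0, -0.1, 177.9]
ft_force: [1.6, 1.0, -12.3]
finger_gap: 10.8
grip_force: 23.2
time: 31.62
tool_pos: [479.1, 247.6, 206.9]
tcp_rot: [-179.9, -0.1, 177.9]
ft_force: [-2.4, -1.8, -10.6]
finger_gap: 10.8
grip_force: 23.6
time: 31.88
tool_pos: [480.7, 247.5, 206.9]
tcp_rot: [-179.9, -0.1, 178.0]
ft_force: [-3.2, -3.3, -9.8]
finger_gap: 11.0
grip_force: 24.0
```

```bash
python3 -m jog '-0.015 0 0 0 0 0 1; 0 0 0 0 0 0 1'
python3 -m jog '-0.015 0 0 0 0 0 1; 0 0 0 0 0 0 1'
```

```text
time: 32.12
tool_pos: [481.4, 247.5, 206.8]
tcp_rot: [-179.9, -0.2, 178.0]
ft_force: [-10.4, -4.7, -4.7]
finger_gap: 10.4
grip_force: 24.6
time: 32.38
tool_pos: [482.1, 247.5, 206.7]
tcp_rot: [-179.9, -0.4, 178.0]
ft_force: [-16.5, -4.9, 0.9]
finger_gap: 10.9
grip_force: 25.2
```

```bash
python3 -m jog '0.015 0 0 0 0 0 1; 0 0 0 0 0 0 0.7; 0 0 0 0 0 0 0.4; 0 0 0 0 0 0 0.2; 0 0 0 0 0 0 0.2'
python3 -m jog '0 0 -0.1 0 0 0 0.2; 0 0 -0.3 0 0 0 0.2; 0 0 -0.4 0 0 0 0.2; 0.4 0 -0.2 0 0 0 0.2; 0.5 0 0 0 0 0 0.2'
python3 -m jog '0.3 0.3 0 0 0 0 0.2; 0 0.5 0 0 0 0 0.2; 0 0.5 0 0 0 0 0.2; 0 0.5 0 0 0 0 0.2; 0 0 0 0 0 0 0.2'
python3 - <<'E'
from h import *
from bench import snapshot
np.set_printoptions(precision=1,suppress=True)
T=snapshot("top");S=snapshot("side")
def red(d): 
    h=hsv(d);return [x for x in blobs(((h[...,0]<5)|(h[...,0]>174))&(h[...,1]>130)&(h[...,2]>60),4)[0]]
rt=[x for x in red(T) if x[1][1]>180 and x[1][0]<300];rs=[x for x in red(S) if x[1][0]<300];print(rt,rs)
for x in rt:print("knob top",onz(T,*x[1],56))
print("expected shut",proj(T,(480,247.5,56)),proj(S,(480,247.5,43)))
h=hsv(S);print("orange",[x for x in blobs((h[...,0]>=4)&(h[...,0]<18)&(h[...,1]>170)&(h[...,2]>90),6)[0] if x[1][1]<260],"exp",proj(S,(513.5,243,45)))
h=hsv(T);m=(h[...,0]>100)&(h[...,0]<128)&(h[...,1]>110)&(h[...,2]>40);print("blue",[x for x in blobs(m,20)[0] if x[1][0]<350 and x[1][1]>180])
for u in range(210,245,4):
    c=np.where(m[200:270,u])[0]+200
    if len(c): print(u,"rear",onz(T,u,c.max()+.5,28)[:2])
E
```

```text
time: 33.0
tool_pos: [483.3, 248.1, 208.3]
tcp_rot: [179.9, 0.1, 178.0]
ft_force: [1.0, 0.3, 0.5]
finger_gap: 34.2
grip_force: 0.0
time: 33.62
tool_pos: [393.1, 251.2, 310.8]
tcp_rot: [179.8, 0.3, 178.0]
ft_force: [-0.2, 0.6, 0.1]
finger_gap: 34.3
grip_force: 0.0
time: 34.25
tool_pos: [368.4, 434.5, 307.7]
tcp_rot: [179.9, -0.0, 178.2]
ft_force: [0.1, -0.5, 0.6]
finger_gap: 34.3
grip_force: 0.0
[(6, array([221. , 243.5]), array([220, 243,   3,   2], dtype=int32))] [(41, array([252.4, 169.2]), array([250, 164,   5,  11], dtype=int32))]
knob top [479.4 245.7  56. ]
expected shut (np.float64(220.34647794040663), np.float64(243.25639431245403)) (np.float64(252.2364602021177), np.float64(169.4473099878685))
orange [(68, array([264.8, 171.4]), array([261, 167,   8,  10], dtype=int32))] exp (np.float64(264.843522545724), np.float64(170.978681939872))
blue [(356, array([224.6, 228.2]), array([212, 219,  25,  19], dtype=int32))]
214 rear [495.7 270.1]
218 rear [495.8 258.9]
222 rear [495.9 247.8]
226 rear [496.  236.6]
230 rear [498.8 225.5]
234 rear [498.9 214.4]
```

```bash
python3 -c "
from bench import *
print(hand_in())"
```

```text
the job is handed in; nothing more can be done
None
```

The pen is on the free bench, the tray is home against the stop with its tab outward, the catch is shut and released, and I handed the job in at about 34 s; camera measurements confirmed the final tray and catch positions, but `hand_in()` returned no verdict.

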